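# Build up the two-tier egg stand and hold it ready for the tray

### The arm

A 6-joint arm with a two-finger parallel gripper is mounted at the origin on a cart in front of the work surface, level with it; the furniture and walls round the work are solid. World frame = base frame: x ahead of the robot, y to its left, z up, the work surface at z = 0. Lengths are in m, angles in rad, forces in N, time in s.
With the tool pointing down it reaches from about 0.275 to 0.825 m from the base axis. Payload 4.9 kg.
Tool frame: the origin (TCP) lies at the centre of the arm's flange, where the gripper is bolted on; the fingertips stand 173 mm ahead of it and the grasp point (between the pads) lies 155 mm ahead of it; z points along the fingers, y is the line along which they close (so a half turn about z gives the same grasp; the last joint's range is limited). The gripper opens to 85 mm and grips with 20 to 120 N. Pads are 22 mm wide; open, the fingers measure 114 mm over their backs; the gripper's body (76 mm by 85 mm) begins 54 mm behind the grasp point. The pads swing forward as they close: fully open they stand 13 mm farther back than shut.
Start: joints at [-1.445, 0.326, -0.193, 1.052, 0, 1.437], TCP at [0.141, -0.532, 0.405] pointing down, gripper open.
Joint ranges: [-2.65, 2.65], [-0.97, 1.79], [-1.3, 1.35], [-1.93, 2.1], [-1.47, 1.37], [-3.14, 3.14]. Speed limits (rad/s): [2.57, 2.57, 3.14, 3.14, 3.14, 3.14].

### API

Orientations are given as a 3x3 rotation matrix whose columns are the frame's x, y, z axes.
In Python, from plant import ctrl, eyes, telemetry gives the robot as it stands. Calls block until the motion is done:
- ctrl.move_pose(position, orientation): joint-space move of the TCP to a pose.
- ctrl.movel(position, rate=0.15, orientation=None, stop_force=None): straight line of the TCP; orientation=None keeps the orientation; rate is the mean speed in m/s. With stop_force (N) it stops when the force on the tool has changed by that much, and returns True; else False.
- ctrl.move_j(angles): joint-space move.
- ctrl.open_gripper() and ctrl.grab(): open the fingers fully, or close them until they stop; the grip force is fixed at half the most.
- ctrl.hold(seconds).
- ctrl.ik(position, orientation): joint angles nearest the present ones, or None.
- eyes.grab_frame(name): name is "scene" or "side" or "wrist"; returns a dict with "color" (480x640x3 uint8, blue, green, red), "intrinsics" (3x3 intrinsics, pixels), "k1" (the pictures are not rectified: a ray, as slopes to the right and down, at radius r is drawn at 1 + k1 r^2 times it, then the intrinsics apply), "R" (3x3) and "t" (3): a world point X has camera coordinates R X + t. Camera axes: x right, y down, z forward; pixel columns grow to the right and rows downward; lengths in m; the calibration is good to about 2 mm. A picture is of the moment at which its call begins. There is no depth.
A pose or a line that the arm cannot do raises ctrl.Unreachable and nothing moves.
- ctrl.finish_job(): hands the job in; it is judged then, once.
Readings, each from a call of its own:
- telemetry.get_t(): time.
- telemetry.get_qpos(): joint angles.
- telemetry.get_joint_velocities(): joint speeds.
- telemetry.get_joint_efforts(): joint torques, N m.
- telemetry.get_ee_pos(): TCP position.
- telemetry.get_tool_rot(): TCP orientation.
- telemetry.get_contact_force(): force on the tool from outside, world axes, zero at the start.
- telemetry.get_wrist_torque(): the same for the moment, N m.
- telemetry.get_grip_width(): finger opening in m.
- telemetry.get_gripper_force(): force on a finger pad.
Only numpy, scipy, OpenCV 4.12 (cv2) and the standard library are available. Lean on these libraries where they do the work, as an engineer would, in place of code of your own. Each camera call takes 0.05 s, during which the arm holds its last target. There are 200 camera calls.

### The job

The breakfast eggs go to the table in the two-tier egg stand: slide the loose tier, with its three eggs, down over the stand's post until its sleeve rests on the shoulder, without letting it drop. Then take the whole stand by the free black end of the post, lift it about 10 cm off the worktop and finish while still holding it there, steady and level, so that I can slide a tray underneath. Keep all six eggs in their hoops, tip neither tier, and leave the mug, the pepper mill and the tub where they are.

Things in the scene. Friction and masses are not known exactly. Their poses are not given: they have to be found in the camera images.
- egg_stand: the egg stand, steel: a wire tier on three feet, outer ring 124 mm across, wires 4 mm thick and 17 mm above the feet, with an upright post at its centre. Three egg hoops (36 mm inside) are centred 40 mm from the axis, at 0, 120 and 240 degrees from its x axis. Origin on the axis at the underside of the feet, z up. Loose, 0.2 to 0.35 kg without its three eggs
- post_top (a point): top of the stand's post, on its axis, 195 mm above the underside of the stand's feet. The post is round, 14 mm thick, its end a half ball, its last 38 mm black plastic. With the upper tier seated, the sleeve's top is 165 mm above the stand's feet, so 30 mm of post stay free above it to be gripped
- shoulder (a point): centre of the flat shoulder on the stand, 85 mm above its feet: below it the post is a tube 24 mm across, above it the 14 mm post. The sleeve's lower end comes to rest here
- upper_tier: the loose upper tier, at first on its own feet on the worktop: a wire tier of the same shape and sizes as the stand's, with three eggs, but with an open upright sleeve at its centre instead of a post. Origin on the axis at the underside of the feet, z up; when seated it is 70 mm above the stand's origin, at any turn about the post. 0.12 to 0.2 kg without eggs
- sleeve_top (a point): centre of the top of the loose tier's steel sleeve, 95 mm above that tier's feet. The sleeve is 24 mm outside, 17 mm bore right through (1.5 mm play all round the post), and reaches from 15 to 95 mm above the feet; its top 30 mm stand above the eggs and can be gripped from above from any side
- egg_low0: one of six brown hen's eggs, 44 mm thick, 57 mm tall, 0.055 kg, standing point down in a hoop of the stand's lower tier, its top 62 mm above that tier's feet; origin at its thickest section (about 36 mm above the feet)
- egg_low1: one of six brown hen's eggs, 44 mm thick, 57 mm tall, 0.055 kg, standing point down in a hoop of the stand's lower tier, its top 62 mm above that tier's feet; origin at its thickest section (about 36 mm above the feet)
- egg_low2: one of six brown hen's eggs, 44 mm thick, 57 mm tall, 0.055 kg, standing point down in a hoop of the stand's lower tier, its top 62 mm above that tier's feet; origin at its thickest section (about 36 mm above the feet)
- egg_up0: one of six brown hen's eggs, 44 mm thick, 57 mm tall, 0.055 kg, standing point down in a hoop of the upper tier, its top 62 mm above that tier's feet; origin at its thickest section (about 36 mm above the feet)
- egg_up1: one of six brown hen's eggs, 44 mm thick, 57 mm tall, 0.055 kg, standing point down in a hoop of the upper tier, its top 62 mm above that tier's feet; origin at its thickest section (about 36 mm above the feet)
- egg_up2: one of six brown hen's eggs, 44 mm thick, 57 mm tall, 0.055 kg, standing point down in a hoop of the upper tier, its top 62 mm above that tier's feet; origin at its thickest section (about 36 mm above the feet)
- mug: bystander: white mug with small leaf marks, 92 mm across, 95 mm tall, origin under its middle; leave it alone
- pepper_mill: bystander: dark turned-wood pepper mill, 58 mm across, 170 mm tall, origin under its middle; leave it alone
- tub: bystander: small food tub with a foil lid, 72 mm across, 72 mm tall, origin under its middle; leave it alone

How it is judged:
By the outcome, as a careful person would: the job done as asked, in the order asked, and still so for the second after the job is handed in, while the arm keeps its last pose, push and grip.
It also fails if it takes over 64 s, if anything falls off the work surface, if the arm or the gripper's body presses on something with over 40 N, if the wrist force passes 120 N, or if a joint passes its speed limit or range.

## Working session

There is one attempt and no reset: what is moved stays moved. The work goes in short steps, each a Python script; the robot and the scene stay as the last script left them, time stands still between calls to the robot, and variables do not carry over. Pictures are saved under pics/ and viewed, at most 10 in all, crops included, and the job is handed in when it is done.

```bash
ls; mkdir -p pics; python3 - <<'E'
from plant import ctrl, eyes, telemetry
import cv2,numpy as np
for n in ["scene","side","wrist"]:
    f=eyes.grab_frame(n); cv2.imwrite(f"pics/a_{n}.png",f["color"])
    print(n,f["intrinsics"].tolist(),f["k1"],(-f["R"].T@f["t"]).round(3),f["R"][2].round(3))
print(telemetry.get_t(),telemetry.get_tool_rot())
E
```

```text
pics
scene [[482.4736295856144, 0.0, 325.2931459106471], [0.0, 482.4736295856144, 235.79611567265107], [0.0, 0.0, 1.0]] 0.01064140034682359 [-0.068  0.469  0.986] [ 0.574 -0.299 -0.762]
side [[557.1908186439174, 0.0, 330.33255783167294], [0.0, 557.1908186439174, 237.94616991354522], [0.0, 0.0, 1.0]] -0.16067276031311803 [-0.216 -0.59   0.589] [ 0.687  0.605 -0.402]
wrist [[351.04864823040214, 0.0, 317.0014647609717], [0.0, 351.04864823040214, 238.16032343545254], [0.0, 0.0, 1.0]] -0.034833194943061876 [ 0.219 -0.512  0.375] [-0.301 -0.079 -0.95 ]
0.15 [[ 9.66447011e-01  2.56865994e-01 -1.90020540e-04]
 [ 2.56866028e-01 -9.66446214e-01  1.24856023e-03]
 [ 1.37068034e-04 -1.25547713e-03 -9.99999202e-01]]
```

View pics/a_scene.png

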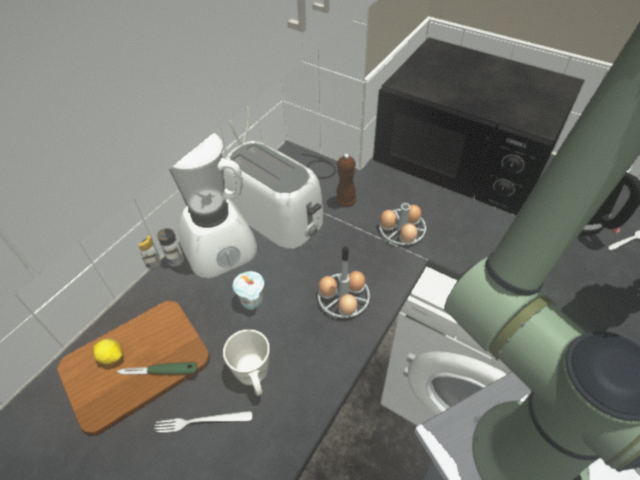

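View pics/a_side.png

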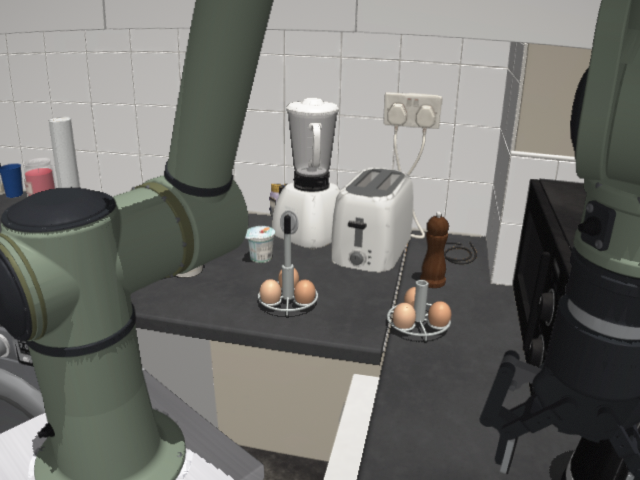

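The scene view shows the stand with its post top at (345,249) and ring at (344,296), and the loose tier's sleeve top at (405,207). The side view has the post top at (288,213) and the sleeve top at (421,283). The microwave is close behind the loose tier.

```bash
cat > h.py <<'E'
import numpy as np, cv2
from plant import ctrl, eyes, telemetry
def ray(f,p):
    u=cv2.undistortPoints(np.array([[p]],float),f["intrinsics"],np.array([f["k1"],0,0,0.]))[0,0]
    d=f["R"].T@np.array([u[0],u[1],1]); return -f["R"].T@f["t"], d/np.linalg.norm(d)
def tri(views):
    A=np.zeros((3,3));b=np.zeros(3);L=[]
    for f,p in views:
        c,d=ray(f,p);M=np.eye(3)-np.outer(d,d);A+=M;b+=M@c;L.append((M,c))
    X=np.linalg.solve(A,b); return X,[round(1e3*np.linalg.norm(M@(X-c)),1) for M,c in L]
def plane(f,p,z):
    c,d=ray(f,p); return c+d*(z-c[2])/d[2]
def proj(f,X):
    return cv2.projectPoints(np.array([X],float),cv2.Rodrigues(f["R"])[0],f["t"],f["intrinsics"],np.array([f["k1"],0,0,0.]))[0].ravel()
def down(a): # tool down, y axis (closing) at angle a in the xy plane
    y=np.array([np.cos(a),np.sin(a),0]);z=np.array([0,0,-1.]);return np.column_stack([np.cross(y,z),y,z])
E
python3 - <<'E'
from h import *
s=eyes.grab_frame("scene");d=eyes.grab_frame("side")
for n,a,b in [("post",(345,249),(288,213)),("sleeve",(405,207),(421,283)),("mill top",(346,155),(438,215))]:
    print(n,*tri([(s,a),(d,b)]))
for n,p,z in [("ring",(344,296),.017),("tier",(402,226),.017),("micro bottom L",(376,160),0),("micro bottom R",(520,212),0),("tub",(249,290),.07),("mug",(246,350),.09)]: print(n,plane(s,p,z).round(3))
q=telemetry.get_qpos()
for P in [(.5,.08),(.6,-.15)]:
  for a in np.arange(0,3.2,.4):
    j=ctrl.ik([*P,.35],down(a)); print(P,round(a,1),None if j is None else np.round(j,2))
w=eyes.grab_frame("wrist"); T=telemetry.get_tool_rot(); print("cam in tool",T.T@(-w["R"].T@w["t"]-telemetry.get_ee_pos()),(T.T@w["R"].T).round(3).tolist())
for n,im,x,y in [("sc",s,290,130),("sd",d,230,190)]: 
    pass
c=np.hstack([cv2.resize(s["color"][180:330,300:450],(400,400)),cv2.resize(d["color"][190:350,240:460][:, :],(400,400))])
cv2.imwrite("pics/b.png",c)
E
```

```text
post [0.48031857 0.13675593 0.1961001 ] [np.float64(3.7), np.float64(3.7)]
sleeve [ 0.59480004 -0.10740705  0.09288972] [np.float64(0.8), np.float64(0.8)]
mill top [ 0.76833235 -0.03067294  0.16385442] [np.float64(1.7), np.float64(1.7)]
ring [0.476 0.137 0.017]
tier [ 0.595 -0.109  0.017]
micro bottom L [ 0.872 -0.201  0.   ]
micro bottom R [ 0.494 -0.436  0.   ]
tub [0.563 0.338 0.07 ]
mug [0.416 0.401 0.09 ]
(0.5, 0.08) 0.0 [ 0.01  0.29 -0.39  0.89  0.    1.58]
(0.5, 0.08) 0.4 [ 0.01  0.29 -0.39  0.89  0.    1.18]
(0.5, 0.08) 0.8 [ 0.01  0.29 -0.39  0.89  0.    0.78]
(0.5, 0.08) 1.2 [ 0.01  0.29 -0.39  0.89  0.    0.38]
(0.5, 0.08) 1.6 [ 0.01  0.29 -0.39  0.89  0.   -0.02]
(0.5, 0.08) 2.0 [ 0.01  0.29 -0.39  0.89  0.   -0.42]
(0.5, 0.08) 2.4 [ 0.01  0.29 -0.39  0.89  0.   -0.82]
(0.5, 0.08) 2.8 [ 0.01  0.29 -0.39  0.89  0.   -1.22]
(0.6, -0.15) 0.0 [-0.36  0.49 -0.08  1.    0.    1.21]
(0.6, -0.15) 0.4 [-0.36  0.49 -0.08  1.    0.    0.81]
(0.6, -0.15) 0.8 [-0.36  0.49 -0.08  1.    0.    0.41]
(0.6, -0.15) 1.2 [-0.36  0.49 -0.08  1.    0.    0.01]
(0.6, -0.15) 1.6 [-0.36  0.49 -0.08  1.    0.   -0.39]
(0.6, -0.15) 2.0 [-0.36  0.49 -0.08  1.    0.   -0.79]
(0.6, -0.15) 2.4 [-0.36  0.49 -0.08  1.    0.   -1.19]
(0.6, -0.15) 2.8 [-0.36  0.49 -0.08  1.    0.   -1.59]
cam in tool [0.07993472 0.00127817 0.02909764] [[-0.001, -0.95, -0.311], [1.0, -0.001, 0.001], [-0.001, -0.311, 0.95]]
```

View pics/a_wrist.png

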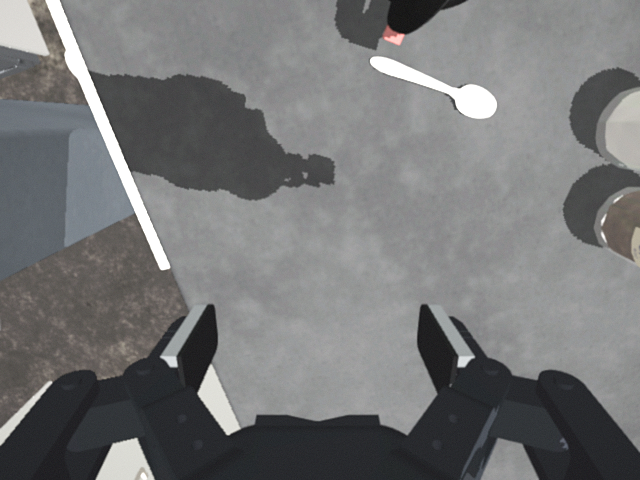

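The wrist view shows the worktop between the open fingers, with the grasp point projecting at about row 327. Next I'll look at the stand and the tier from above, at two heights and wrist turns each.

```bash
cat >> h.py <<'E'
def look(tag):
    f=eyes.grab_frame("wrist"); cv2.imwrite(f"pics/{tag}.png",f["color"])
    np.savez(f"pics/{tag}.npz",**f); return f
E
python3 - <<'E'
from h import *
P=np.array([.478,.137]);S=np.array([.595,-.108])
def go(p,z,a): ctrl.move_pose([*p,z],down(a)); ctrl.hold(.3)
t=[telemetry.get_t()]
go(P,.46,1.2); f=look("p1"); t.append(telemetry.get_t())
ctrl.move_pose([*P,.46],down(1.2+1.57)); ctrl.hold(.3); f2=look("p2")
go(S,.36,1.2+1.57);g2=look("s2")
go(S,.36,1.2);g=look("s1");t.append(telemetry.get_t());print(t)
c=lambda f,X:f["color"][max(0,int(proj(f,X)[1])-120):,:][:240,max(0,int(proj(f,X)[0])-160):][:,:320]
for n,f,X in [("p1",f,[*P,.195]),("p2",f2,[*P,.195]),("s1",g,[*S,.095]),("s2",g2,[*S,.095])]: print(n,proj(f,X))
m=np.vstack([np.hstack([c(f,[*P,.195]),c(f2,[*P,.195])]),np.hstack([c(g,[*S,.095]),c(g2,[*S,.095])])])
cv2.imwrite("pics/m1.png",m)
E
```

```text
[0.3, 3.3, 8.2667]
p1 [319.19731544 239.98960422]
p2 [318.51514761 243.29819151]
s1 [318.82747028 240.24067158]
s2 [318.39381156 241.66834451]Traceback (most recent call last):
  File "<stdin>", line 11, in <module>
    return _nx.concatenate(arrs, 1, dtype=dtype, casting=casting)
           ~~~~~~~~~~~~~~~^^^^^^^^^^^^^^^^^^^^^^^^^^^^^^^^^^^^^^^
ValueError: all the input array dimensions except for the concatenation axis must match exactly, but along dimension 0, the array at index 0 has size 37 and the array at index 1 has size 240
```

```bash
python3 - <<'E'
import cv2,numpy as np
c=lambda n:cv2.imread(f"pics/{n}.png")[120:360,160:480]
cv2.imwrite("pics/m1.png",np.vstack([np.hstack([c("p1"),c("p2")]),np.hstack([c("s1"),c("s2")])]))
E
```

```text
(no output)
```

View pics/m1.png

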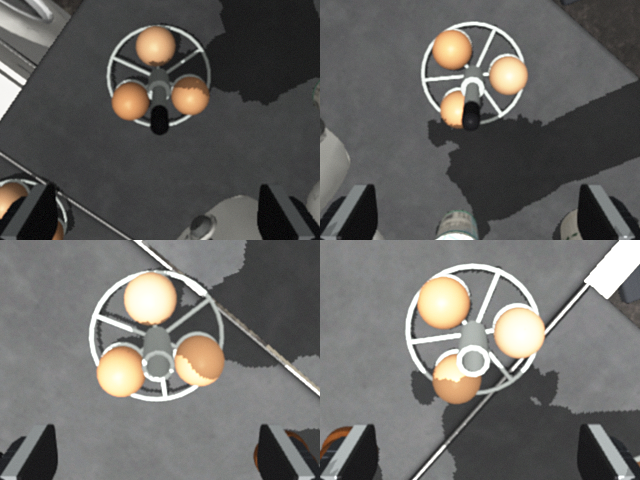

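The crops show the post's black tip at about (320,243) in p1 and (312,237) in p2. The sleeve's white rim is at about (318,245) in s1 and (313,240) in s2. Next I'll fit these precisely.

```bash
python3 - <<'E'
from h import *
L=lambda n:dict(np.load(f"pics/{n}.npz"))
def comp(m,p):
    n,lab,st,ce=cv2.connectedComponentsWithStats(m.astype(np.uint8)); ids=[i for i in range(1,n) if st[i,4]>30]
    i=min(ids,key=lambda i:np.linalg.norm(ce[i]-p)); return lab==i,st[i]
V=[]
for n,p in [("p1",(320,243)),("p2",(311,237))]:
    f=L(n);m,s=comp(f["color"].max(2)<40,p)
    r=s[2]/2; c=(s[0]+r-.5, s[1]+s[3]-r-.5); V.append((f,c)); print(n,s,c,plane(f,c,.188))
print("post ball",*tri(V))
V=[]
for n,p in [("s1",(318,245)),("s2",(313,240))]:
    f=L(n);im=f["color"].astype(int);m=(im.min(2)>175)&(im.max(2)-im.min(2)<35)
    yy,xx=np.mgrid[:480,:640];m&=np.hypot(xx-p[0],yy-p[1])<24
    m,s=comp(m,p);ct=max(cv2.findContours(m.astype(np.uint8),0,1)[0],key=len);e=cv2.fitEllipse(cv2.convexHull(ct));V.append((f,e[0]));print(n,s,e,plane(f,e[0],.095))
print("sleeve",*tri(V))
for n in ["s1","s2","p1"]:
    f=L(n); hsv=cv2.cvtColor(f["color"],cv2.COLOR_BGR2HSV); m=(hsv[...,0]<18)&(hsv[...,1]>70)&(hsv[...,2]>90); m[350:]=0
    N,lab,st,ce=cv2.connectedComponentsWithStats(m.astype(np.uint8))
    c0=np.array([.478,.137] if n=="p1" else [.595,-.108])
    for i in range(1,N):
        if st[i,4]>300: x=plane(f,ce[i],.045)[:2];print(n,x.round(3),np.degrees(np.arctan2(*(x-c0)[::-1])).round(0))
E
```

```text
p1 [302 225  42  30 502] (np.float64(322.5), np.float64(233.5)) [0.47644318 0.14021479 0.188     ]
p2 [303 222  18  30 386] (np.float64(311.5), np.float64(242.5)) [0.48340989 0.13680952 0.188     ]
post ball [0.482822   0.13975782 0.17505038] [np.float64(2.6), np.float64(2.6)]
s1 [302 231  32  38 354] ((318.58990478515625, 248.83505249023438), (31.28209686279297, 38.42763900756836), 160.29847717285156) [ 0.60098251 -0.11050122  0.095     ]
s2 [290 217  47  40 791] ((312.58856201171875, 236.6990966796875), (38.524436950683594, 45.42782211303711), 107.4679946899414) [ 0.59749151 -0.11295292  0.095     ]
sleeve [ 0.59952676 -0.11150136  0.09355302] [np.float64(2.0), np.float64(2.0)]
s1 [0.503 0.086] 115.0
s1 [0.523 0.144] 106.0
s1 [ 0.561 -0.095] 159.0
s1 [ 0.621 -0.078] 48.0
s1 [ 0.604 -0.142] -75.0
s2 [ 0.607 -0.145] -72.0
s2 [ 0.628 -0.078] 42.0
s2 [ 0.761 -0.068] 14.0
p1 [0.528 0.474] 82.0
p1 [0.444 0.146] 165.0
p1 [0.511 0.163] 38.0
p1 [0.492 0.096] -71.0
p1 [ 0.552 -0.102] -73.0
```

```bash
python3 - <<'E'
import cv2,numpy as np
c=lambda n:cv2.resize(cv2.imread(f"pics/{n}.png")[210:270,280:350],None,fx=5,fy=5,interpolation=cv2.INTER_NEAREST)
cv2.imwrite("pics/m2.png",np.vstack([np.hstack([c("p1"),c("p2")]),np.hstack([c("s1"),c("s2")])]))
E
```

```text
(no output)
```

View pics/m2.png

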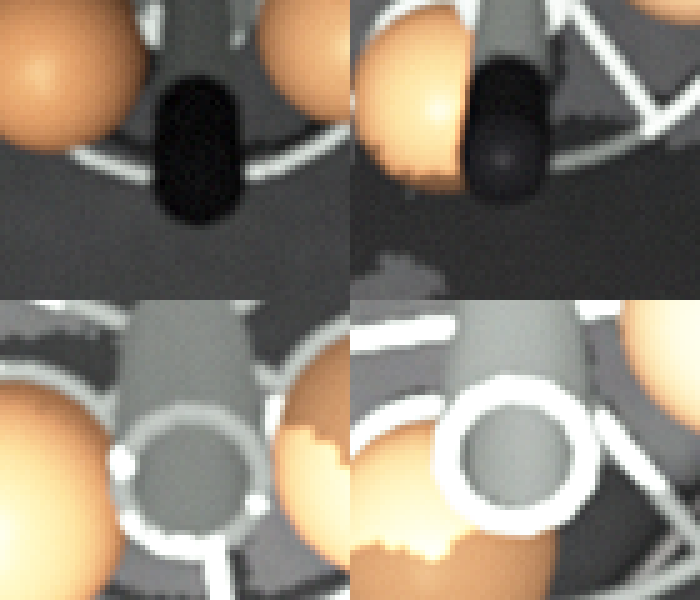

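The enlarged crops give ball centres of p1 (319.1,245.7) and p2 (310.7,241.9), and rim centres of s1 (317.5,245.7) and s2 (312.7,240.5).

```bash
python3 - <<'E'
from h import *
L=lambda n:dict(np.load(f"pics/{n}.npz"))
for n,a,b,z,pa,pb in [("post","p1","p2",.188,(319.1,245.7),(310.7,241.9)),("sleeve","s1","s2",.095,(317.5,245.7),(312.7,240.5))]:
    print(n,*tri([(L(a),pa),(L(b),pb)]),plane(L(a),pa,z),plane(L(b),pb,z))
# obstacles by the stand
s=eyes.grab_frame("scene")
for p in [(290,248),(318,228),(245,268)]: print(plane(s,p,0).round(3))
E
```

```text
post [0.48318087 0.13500088 0.19163527] [np.float64(0.1), np.float64(0.1)] [0.48429536 0.13451992 0.188     ] [0.48378389 0.13616618 0.188     ]
sleeve [ 0.5984279  -0.11034049  0.09518489] [np.float64(0.0), np.float64(0.0)] [ 0.59848461 -0.11036565  0.095     ] [ 0.598457  -0.1102817  0.095    ]
[ 0.683  0.183 -0.   ]
[0.71  0.086 0.   ]
[0.678 0.311 0.   ]
```

```bash
python3 - <<'E'
from h import *
S=np.array([.5984,-.1103]);R=down(1.34)
ctrl.move_pose([*S,.32],R)
print(ctrl.movel([*S,.239],rate=.08,stop_force=8))
ctrl.hold(.2); f0=look("g0"); ctrl.grab(); ctrl.hold(.2)
print(telemetry.get_grip_width(),telemetry.get_gripper_force(),telemetry.get_contact_force())
look("g1")
print(ctrl.movel([*S,.269],rate=.05)); ctrl.hold(.3)
print(telemetry.get_grip_width(),telemetry.get_contact_force(),telemetry.get_wrist_torque(),telemetry.get_t())
a=eyes.grab_frame("scene")["color"][170:290,320:480];b=eyes.grab_frame("side")["color"][220:370,360:520]
w=look("g2")["color"]
cv2.imwrite("pics/m3.png",np.hstack([np.vstack([cv2.resize(a,(320,240)),cv2.resize(b,(320,240))]),w[:,80:560]]))
E
```

```text
False
0.02253148461379697 58.657457269728184 [0.357304   0.25050715 2.59812031]
False
0.022338259035605424 [-1.30629877 -0.64146485 -3.17930235] [ 0.02330715 -0.00269554  0.00265858] 11.9167
```

View pics/m3.png

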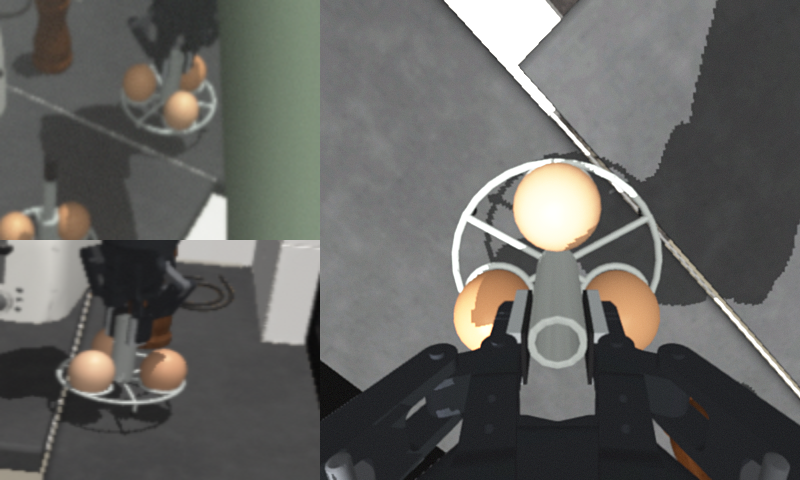

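The tier is lifted level with its eggs in place. The held sleeve rim is at about (317.5,343) in the wrist image.

```bash
python3 - <<'E'
from h import *
f=dict(np.load("pics/g2.npz"));p=telemetry.get_ee_pos();S=np.array([.5984,-.1103])
print(p,proj(f,[*p[:2],p[2]-.144]),plane(f,(317.5,343),p[2]-.144))
P=np.array([.484,.1353]);R=down(1.34)
ctrl.movel([*S,.46],rate=.15)
ctrl.movel([*P,.46],rate=.15,orientation=R); ctrl.hold(.4)
print(telemetry.get_ee_pos(),telemetry.get_t())
s=eyes.grab_frame("scene")["color"];d=eyes.grab_frame("side")["color"];w=look("h1")["color"]
cv2.imwrite("pics/h_s.png",s);cv2.imwrite("pics/h_d.png",d)
cv2.imwrite("pics/m4.png",np.hstack([cv2.resize(s[150:330,280:410],None,fx=3,fy=3),cv2.resize(d[90:270,225:355],None,fx=3,fy=3)]))
E
```

```text
[ 0.59837353 -0.11028843  0.26885854] [320.49841502 341.49479737] [ 0.59876984 -0.11156155  0.12485854]
[0.48407701 0.13518151 0.4599683 ] 15.85
```

View pics/m4.png

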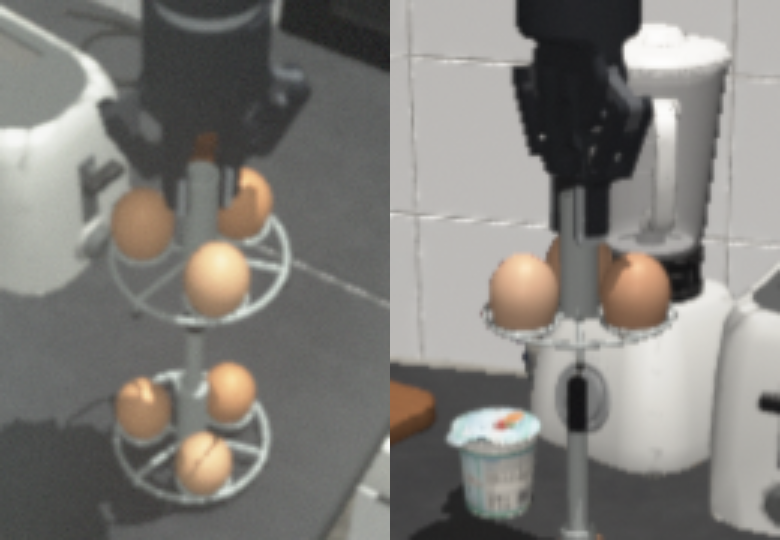

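The side view shows the sleeve about 0.5 px right of the post axis. I'll measure both against projected vertical axes.

```bash
python3 - <<'E'
from h import *
fs=eyes.grab_frame("scene");fd=eyes.grab_frame("side")
g=cv2.cvtColor(fd["color"],6)
for r in (176,182,190,194,196): print(r,g[r,278:300])
for r in (221,226,230,245,252): print(r,g[r,278:300])
P=[.484,.1353]
for z in (.305-.0,.28,.25,.188,.17,.12): print("side",z,proj(fd,[*P,z]).round(2),"scene",proj(fs,[*P,z]).round(2))
g=cv2.cvtColor(fs["color"],6)
for r in (220,226,230,262,268,274,280): print("sc",r,g[r,332:360])
E
```

```text
176 [ 99 103 106  95  99 106 111 114 114 116 117 115 112 108 100  93  91 101
  97  95 100  63]
182 [168 149 113  98 100 107 112 115 115 115 116 114 112 106  99  93  89  95
  87  92  97 101]
190 [125 116 101  87  98 107 113 115 115 115 116 113 110 106  99  91  81  84
  88  95 104 110]
194 [100 102 140 152 146 115 113 116 118 127 114 113 109 106 101 104 116 155
  98  87  93  97]
196 [ 93 111 177 165 163 166 168 167 137 109 106 127 163 168 166 165 159 103
  84  82  88  93]
221 [175 168 132 123 118 107  41  20  19  21  22  24  59 116 123 124 128 129
 119 140 166 181]
226 [169 165 142 130 121 107  42  19  20  20  20  27  60 115 121 113 101 109
 118 131 158 175]
230 [163 163 164 156 124 100  40  20  22  21  20  24  51 103 118 114 114 110
 121 158 170 171]
245 [ 70  70  70  70  72  78  92 109 115 117 115 108  94  74  70  71  73  75
  78  84 104 109]
252 [ 72  73  73  74  74  77  92 109 114 120 124 109  95  74  72  71  72  71
  71  70  69  69]
side 0.305 [288.25 159.55] scene [345.92 210.35]
side 0.28 [288.3 172.4] scene [345.61 219.03]
side 0.25 [288.36 187.55] scene [345.26 229.01]
side 0.
[... 291 characters left out ...]
 102 102 107 111 118 120 126 128 128 129 126 120
 120 114 108 106 109 111 111 117 118 118]
sc 230 [125 125 117 118 120 121 109 105 107 111 120 123 125 126 126 129 131 137
 146 149 153 153 156 153 143 130 127 132]
sc 262 [106 106 105 102 105 108 105 105 106 109 114 123 124 122 121 115 108 103
 104 105 104 102 101 103 105 103 100 104]
sc 268 [103 101 104 103 102 100 103  99 101 108 117 126 130 129 122 116 107 104
 105 104 106 106 106 106 105 102 108 105]
sc 274 [127 144 153 171 201 209 209 190 171 145 126 127 131 128 130 149 171 156
 157 171 183 196 200 209 212 212 210 206]
sc 280 [124 116 110  94  88  90 112 130 131 131 129 132 143 174 206 217 198 152
 130 145 170 184 193 198 202 202 198 197]
```

The side view puts the sleeve about 1 mm off along (+x,−y), which agrees with the bias seen in the wrist view. I'll correct for it and lower with a force guard.

```bash
python3 - <<'E'
from h import *
P=np.array([.4836,.1359])
def st(x): print(x,telemetry.get_ee_pos().round(4),telemetry.get_contact_force().round(2),telemetry.get_wrist_torque().round(3),round(telemetry.get_t(),2))
ctrl.movel([*P,.428],rate=.08); ctrl.hold(.2); st("above")
h=ctrl.movel([*P,.395],rate=.025,stop_force=4); ctrl.hold(.1); st(h)
if not h:
    h=ctrl.movel([*P,.325],rate=.05,stop_force=4); ctrl.hold(.1); st(h)
s=eyes.grab_frame("scene")["color"];d=eyes.grab_frame("side")["color"]
cv2.imwrite("pics/m5.png",np.hstack([cv2.resize(s[150:330,280:410],None,fx=3,fy=3),cv2.resize(d[130:310,225:355],None,fx=3,fy=3)]))
E
```

```text
above [0.4838 0.1359 0.4286] [ 0.35 -0.11 -2.57] [ 0.045 -0.033  0.028] 16.85
False [0.4836 0.1359 0.3952] [-0.31  0.43 -3.23] [ 0.041  0.04  -0.011] 18.42
False [0.4837 0.1359 0.3253] [-0.03 -0.11 -3.88] [-0.007 -0.024 -0.014] 20.07
```

View pics/m5.png

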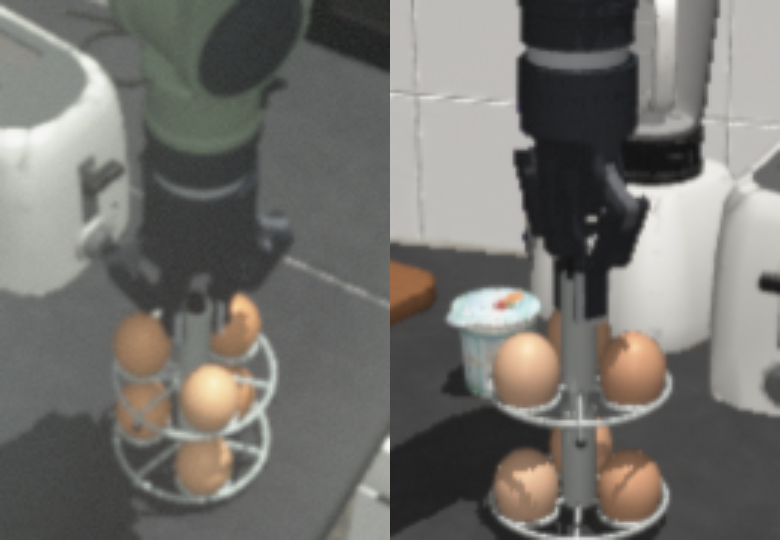

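The post is through the sleeve and both tiers are level. Now I'll seat it gently.

```bash
python3 - <<'E'
from h import *
P=np.array([.4836,.1359])
def st(x): print(x,telemetry.get_ee_pos().round(4),telemetry.get_contact_force().round(2),telemetry.get_wrist_torque().round(3),round(telemetry.get_t(),2))
h=ctrl.movel([*P,.302],rate=.012,stop_force=4); ctrl.hold(.3); st(h)
look("z0")
E
```

```text
True [0.4837 0.1359 0.3092] [0.26 1.03 6.9 ] [-0.014  0.085 -0.019] 21.72
```

```bash
python3 - <<'E'
from h import *
P=telemetry.get_ee_pos()[:2]
def st(x): print(x,telemetry.get_ee_pos().round(4),telemetry.get_contact_force().round(2),telemetry.get_wrist_torque().round(3),telemetry.get_grip_width(),round(telemetry.get_t(),2))
ctrl.open_gripper(); ctrl.hold(.3); st("open")
h=ctrl.movel([*P,.343],rate=.04,stop_force=8); ctrl.hold(.3); st(h)
w=look("q1")["color"];d=eyes.grab_frame("side")["color"]
cv2.imwrite("pics/m6.png",np.hstack([w[120:480,80:560][:,:440],cv2.resize(d[150:330,225:390],None,fx=2,fy=2)]))
E
```

```text
open [0.4829 0.1358 0.3081] [0.36 0.05 0.45] [-0.002 -0.033 -0.012] 0.08516353117921192 22.7
False [0.4836 0.1359 0.3428] [ 0.21 -0.21 -0.18] [-0.021 -0.     0.019] 0.08533571381303719 24.02
```

View pics/m6.png

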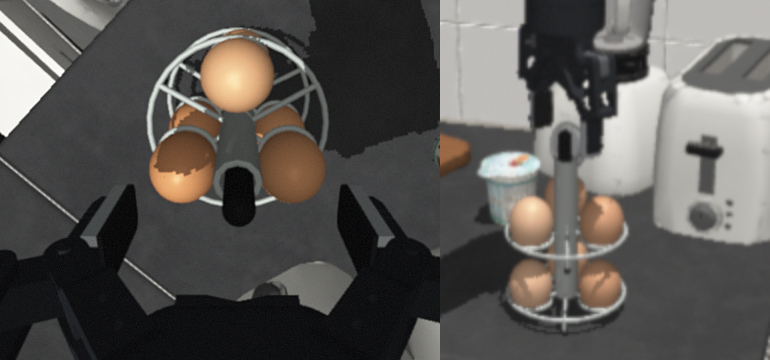

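The tier is seated with all six eggs in place. The post tip is centred between the pads at about (318,325). Now I'll grip and lift.

```bash
python3 - <<'E'
from h import *
P=telemetry.get_ee_pos()[:2]
def st(x): print(x,telemetry.get_ee_pos().round(4),telemetry.get_contact_force().round(2),telemetry.get_wrist_torque().round(3),telemetry.get_grip_width(),round(telemetry.get_t(),2))
ctrl.movel([*P,.341],rate=.03); ctrl.grab(); ctrl.hold(.3); st("grip")
ctrl.movel([*P,.356],rate=.02); ctrl.hold(.3); st("lift1")
ctrl.movel([*P,.443],rate=.04); ctrl.hold(1.0); st("lift2")
s=eyes.grab_frame("scene")["color"];d=eyes.grab_frame("side")["color"]
cv2.imwrite("pics/m7.png",np.hstack([cv2.resize(s[150:330,270:410],None,fx=2.8,fy=3),cv2.resize(d[100:300,225:370],None,fx=2.7,fy=2.7)]))
E
```

```text
grip [0.4837 0.136  0.3411] [0.78 0.99 2.2 ] [ 0.186 -0.033 -0.003] 0.011740065751770855 25.34
lift1 [0.4836 0.1359 0.3559] [-0.81 -0.7  -8.09] [ 0.03   0.018 -0.002] 0.011675462464106005 26.54
lift2 [0.4836 0.1359 0.443 ] [-1.    0.14 -7.95] [ 0.004 -0.016 -0.077] 0.011715250405330342 29.87
```

View pics/m7.png

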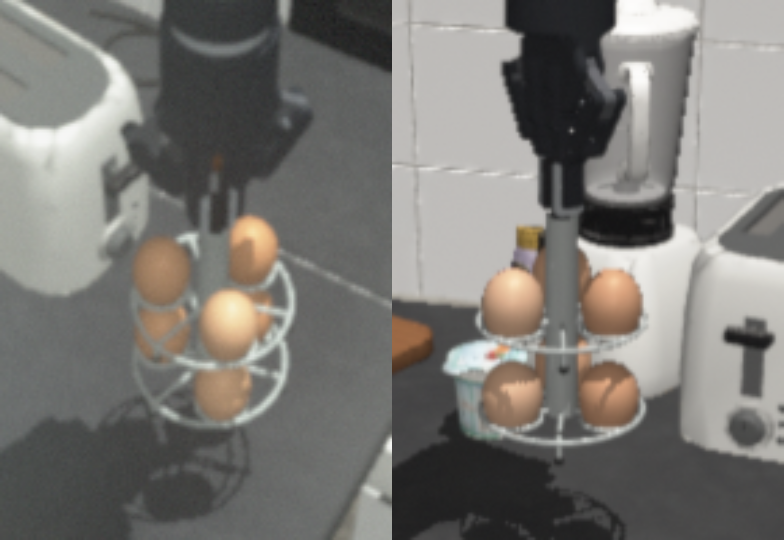

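The stand hangs level about 10 cm up, with all six eggs in their hoops. The force reads a steady 8 N.

```bash
python3 - <<'E'
from plant import ctrl
print(ctrl.finish_job())
E
```

```text
the job is handed in; nothing more can be done
None
```

The loose tier was lowered gently onto the stand's shoulder, and I handed in with the arm holding the whole stand by its black post end, level and about 10 cm up, all six eggs in their hoops; the mug, pepper mill and tub were never touched.

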